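# Push-to-open counter cupboard: release the catch and swing the door open

### The arm

A 6-joint arm with a two-finger parallel gripper is mounted at the origin on the work surface. World frame = base frame: x ahead of the robot, y to its left, z up, the work surface at z = 0. Lengths are in m, angles in rad, forces in N, time in s.
With the tool pointing down it reaches from about 0.425 to 0.95 m from the base axis. Payload 3.5 kg.
Tool frame: the origin (TCP) lies midway between the tips of the shut fingers; the grasp point (between the pads) lies 19 mm behind it; z points along the fingers, x is the direction in which the jaws open and shut, and the axes are right-handed (so a half turn about z gives the same grasp; the last joint's range is limited). The gripper opens to 85 mm and grips with 20 to 120 N. Pads are 22 mm wide; open, the fingers measure 114 mm over their backs; the gripper's body (76 mm by 85 mm) begins 54 mm behind the grasp point. The pads swing forward as they close: fully open they stand 13 mm farther back than shut.
Start: joints at [-1.366, 0.286, 1.577, -0, 1.279, -0.15], TCP at [0.235, -0.633, 0.231] pointing down, gripper open.
Joint ranges: [-2.77, 2.77], [-0.9, 2.22], [0.21, 2.48], [-1.53, 4.67], [0.24, 2.81], [-2.84, 2.84]. Speed limits (rad/s): [2.79, 2.79, 3.14, 3.14, 3.14, 3.14].

### API

Orientations are given as [roll, pitch, yaw] about the fixed x, y, z axes, in that order (R = Rz(yaw) Ry(pitch) Rx(roll)).
In Python, from cell import bot, read_camera, camera_model, ticket gives the robot as it stands.
- The arm moves only by the tool servo_tool, never from a script. Its argument "commands" is a list of rows, each an object with "rotation": the turn, a rotation vector about the tool's x, y, z in rad, a list of three; "slide": the shift along the tool's x, y, z in m, a list of three; "grip": the closure in counts, from 0 (fully open) to 255 (shut). In form: [{"rotation": [rx, ry, rz], "slide": [dx, dy, dz], "grip": grip}, ...]. A call has 1 to 20 rows; each row is the pose to reach, as a shift and turn from the pose commanded when the call began, along the tool's axes at that moment; what a row does not reach only later rows make up. A row lasts 1/8 s, in which the tool goes at most 62.5 mm and 10.7 degrees, less where a joint would pass 70% of its speed; a pose out of reach is approached as far as the arm can. A call with a gripper value outside its range is refused whole. The fingers move at their own pace and stop on an object; "grip_force" is the grip in N (left out, the last holds). Time passes only in rows, so rows that repeat a pose let the fingers close. It gives the time, the measured TCP pose, the force and the opening at its end, in the units of the state.
- bot.get_obs(): the state, without advancing time (a new reading comes with each control period).
- read_camera(name): name is "side" or "top"; returns the picture (420x560x3 uint8, red, green, blue); there is no depth.
- camera_model(name): a dict with "camera_matrix" (3x3 intrinsics, pixels), "dist_coeffs" ([k1, k2, p1, p2, k3] as OpenCV has them; the pictures are not rectified), "rvec" (rotation vector, rad) and "tvec" (3), from world to camera coordinates, as OpenCV has them. Camera axes: x right, y down, z forward; pixel columns grow to the right and rows downward; lengths in m; the calibration is good to about 2 mm. A picture is of the moment at which its call begins. camera_model takes no time and is no camera call.
- ticket.close_job(): hands the job in, once; it reports no verdict.
The state is a dict: "clock": time; "joint_positions": joint angles; "qvel": joint speeds; "joint_efforts": joint torques, N m; "tool_pos": TCP position; "orientation": TCP orientation; "contact_force": force on the tool from outside, world axes, zero at the start; "torque": the same for the moment, N m; "opening": finger opening in m.
Only numpy, scipy, OpenCV 4.12 (cv2) and the standard library are available. Lean on these libraries where they do the work, as an engineer would, in place of code of your own. Each camera call takes 0.05 s, during which the arm holds its last target. There are 200 camera calls.

### The job

Open the larger of the two counter cupboards, which has a handleless push-to-open door: press the door inwards near its free edge until the catch lets go, draw back so that it springs ajar, then with a fingertip behind the door swing it open until it stands about square to the cupboard's front, and move clear. Work gently with shut or still fingers and never pinch the door; leave the smaller cupboard shut and the bottle, pot and shaker where they stand.

Things in the scene. Friction and masses are not known exactly. Their poses are not given: they have to be found in the camera images.
- cupboard: The larger counter cupboard, fixed to the table: steel carcass, pale wooden door, 170 mm deep (x, door included), 190 mm wide (y), 210 mm high. Origin at the centre of its underside; its own -x is the front, the side with the door, which faces roughly towards the robot. The robot's y-left side of it (its +y) is the hinge side. It stands left or right of the smaller cupboard.
- cupboard_press (a point): Point on the outer face of the larger cupboard's door, 30 mm from its free edge (the cupboard's -y side) and 30 mm below the cupboard's top: press here. It moves with the door; its axes are the door's: -x is the outward normal, +y points along the door to the hinge. Pressing takes 3 to 6 N; the catch lets go after 2 to 4 mm, the firm stop comes at 9 mm.
- cupboard_hinge (a point): Point on the vertical hinge axis of the larger cupboard's door, level with the cupboard's top, at the door's back face at its +y end; axes turn with the door. The door is a wooden panel 184 mm wide, 14 mm thick, full height, 13 mm clear of the carcass when shut. Its back is bare in the upper half; the catch's parts stick out 70 mm below half height.
- cupboard_door (a joint): Opening angle of the larger door, rad: 0 latched, negative pressed in (stop -0.06), growing as the free edge swings out towards the robot; 1.57 is square to the front, stop 1.75. Once released and the finger withdrawn, a sprung plunger pushes it to about 0.45 rad in about a second. It does not catch again; the hinge is slightly stiff, so the door stays where it is left.
- small: The smaller counter cupboard, same make, 170 mm deep, 130 mm wide, 130 mm high; fixed; stands beside the larger one and must stay shut. Origin at the centre of its underside, door on its -x side, hinge on its +y side.
- small_door (a joint): Opening angle of the smaller cupboard's door, rad: 0 latched shut. Its push catch works the same way, so do not press it.
- sauce: Red sauce bottle standing on the table to the left, 60 mm across, 170 mm high; origin at the centre of its underside. Loose; leave alone.
- tub: Small steel pot with two side handles standing on the table to the right, 100 mm across without them, 100 mm high; origin at the centre of its underside. Loose; leave alone.
- shaker: White shaker jar with a steel cap, standing on the table to the right, 48 mm across, 90 mm high; origin at the centre of its underside. Loose; leave alone.
Mind the look-alikes: they are no part of the job. Leave any purple or turquoise look-alike of the small alone.

How it is judged:
By the outcome, as a careful person would: the job done as asked, in the order asked, and still so for the second after the job is handed in, with the robot touching nothing.
It also fails if it takes over 51 s, if anything falls off the work surface, if the arm or the gripper's body presses on something with over 40 N, if the wrist force passes 120 N, or if a joint passes its speed limit or range.

## Working session

There is one attempt and no reset: what is moved stays moved. The work goes in short steps, Python scripts to look and compute and a tool call to move; the robot and the scene stay as the last step left them, time stands still between calls to the robot, and variables do not carry over. Pictures are saved under pics/ and viewed, about 8 in all and at most 12, crops included, and the job is handed in when it is done.

Besides the shell and the picture viewer there is one more tool, called after "Emit:" as name(argument=value, ...), one argument or row to a line, values as JSON. servo_tool: Moves the arm, as the interface text tells. Its arguments: {"type":"object","properties":{"commands":{"type":"array","items":{"type":"object","properties":{"rotation":{"type":"array","items":{"type":"number"}},"slide":{"type":"array","items":{"type":"number"}},"grip":{"type":"number"}}}},"grip_force":{"type":"number"}},"required":["commands"]}

```bash
ls; mkdir -p pics; python3 - <<'E'
from cell import bot, read_camera, camera_model
import cv2
for n in("top","side"):
    cv2.imwrite(f"pics/{n}0.png",read_camera(n)[:,:,::-1]); m=camera_model(n); print(n,m)
print(bot.get_obs())
E
```

```text
pics
top {'camera_matrix': array([[527.0390024 ,   0.        , 278.53825879],
       [  0.        , 527.0390024 , 202.06001176],
       [  0.        ,   0.        ,   1.        ]]), 'dist_coeffs': array([-0.18787212,  0.        ,  0.        ,  0.        ,  0.        ]), 'rvec': array([ 2.19857037, -2.16804461,  0.12446537]), 'tvec': array([-0.02315162,  0.54833296,  1.67100242])}
side {'camera_matrix': array([[406.65394134,   0.        , 275.36280221],
       [  0.        , 406.65394134, 213.563792  ],
       [  0.        ,   0.        ,   1.        ]]), 'dist_coeffs': array([-0.10357859,  0.        ,  0.        ,  0.        ,  0.        ]), 'rvec': array([-0.04918181,  3.06879322, -0.66032043]), 'tvec': array([0.52297721, 0.09445611, 1.19216029])}
{'clock': 0.1, 'joint_positions': array([-1.36597927e+00,  2.87131187e-01,  1.57802488e+00, -5.21422761e-06,
        1.27859410e+00, -1.50025089e-01]), 'qvel': array([ 0.00135518, -0.00183518, -0.00396091,  0.00056748, -0.00033587,
        0.0011523 ]), 'joint_efforts': array([ 6.39584559e-04, -4.07292295e+01, -2.93699223e+01, -1.60989484e-04,
        3.41429077e-03, -5.67337878e-06]), 'tool_pos': array([ 0.23441294, -0.63236037,  0.23005251]), 'orientation': array([-3.14127512e+00,  2.13402195e-03, -1.21595234e+00]), 'contact_force': array([ 0.40424659, -0.06946395, -0.04000686]), 'torque': array([-0.06053068,  0.00724917,  0.02985413]), 'opening': 0.08499522612161342}
```

View pics/top0.png

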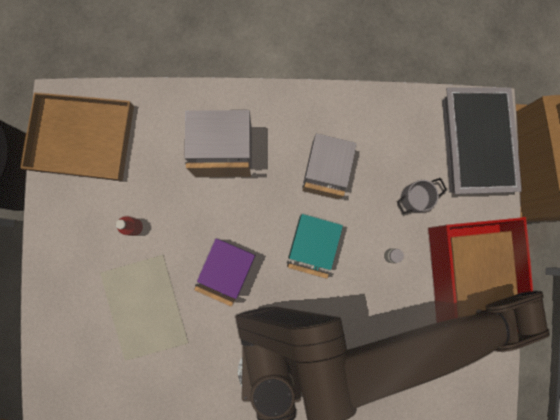

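View pics/side0.png

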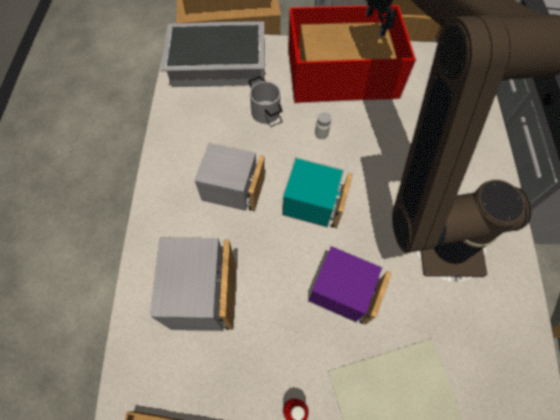

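The top view shows grey cupboards at (218,140), large, and (330,163), small. There are purple (227,270) and turquoise (315,243) look-alikes. The large grey one fits the description by size, so I'll measure it and confirm it in an enlarged crop.

```bash
cat > h.py <<'E'
import numpy as np, cv2
from cell import bot, read_camera, camera_model
def ray(n,uv):
    m=camera_model(n);R=cv2.Rodrigues(m["rvec"])[0];K,d=m["camera_matrix"],m["dist_coeffs"]
    p=cv2.undistortPoints(np.array(uv,float).reshape(-1,1,2),K,d)[:,0]
    return -R.T@m["tvec"], np.c_[p,np.ones(len(p))]@R
def onz(n,uv,z):
    c,r=ray(n,uv); return c+r*((z-c[2])/r[:,2])[:,None]
def proj(n,P):
    m=camera_model(n);return cv2.projectPoints(np.array(P,float).reshape(-1,1,3),m["rvec"],m["tvec"],m["camera_matrix"],m["dist_coeffs"])[0][:,0]
E
python3 - <<'E'
from h import *
im=cv2.imread("pics/top0.png"); hsv=cv2.cvtColor(im,cv2.COLOR_BGR2HSV)
for name,(x,y),z in(("big",(218,130),.21),("small",(332,160),.13)):
    print(name,hsv[y,x],hsv[60+y-60,x+50])
    ff=np.zeros((422,562),np.uint8); cv2.floodFill(im.copy(),ff,(x,y),255,(5,5,5),(5,5,5),4|cv2.FLOODFILL_FIXED_RANGE|cv2.FLOODFILL_MASK_ONLY|(255<<8))
    mk=cv2.morphologyEx(ff[1:-1,1:-1],cv2.MORPH_OPEN,np.ones((5,5)))
    c=max(cv2.findContours(mk,0,2)[0],key=cv2.contourArea)
    P=onz("top",c.reshape(-1,2),z)[:,:2].astype(np.float32)
    r=cv2.minAreaRect(P); b=cv2.boxPoints(r); print(r); print(b.round(4))
    q=proj("top",np.c_[b,np.full(4,z)]); print(q.round(1))
    cv2.polylines(im,[q.round().astype(int)],True,(0,255,0),1)
cv2.imwrite("pics/crop.png",cv2.resize(im[80:320,160:400],None,fx=2.5,fy=2.5))
E
```

```text
big [  5  21 144] [ 12  39 149]
((0.7329466938972473, 0.15522179007530212), (0.12840531766414642, 0.1504060924053192), 0.6556532979011536)
[[0.6679 0.2297]
 [0.6696 0.0793]
 [0.798  0.0808]
 [0.7963 0.2312]]
[[196.  154. ]
 [247.7 154.1]
 [248.1 111. ]
 [197.  111. ]]
small [  9  23 147] [ 14  39 162]
((0.6629412770271301, -0.17776384949684143), (0.09874098002910614, 0.0916353240609169), 5.106325149536133)
[[ 0.6097 -0.1365]
 [ 0.6178 -0.2278]
 [ 0.7162 -0.219 ]
 [ 0.708  -0.1277]]
[[319.3 179.5]
 [349.  177.4]
 [346.1 145.7]
 [316.6 147.6]]
```

View pics/crop.png

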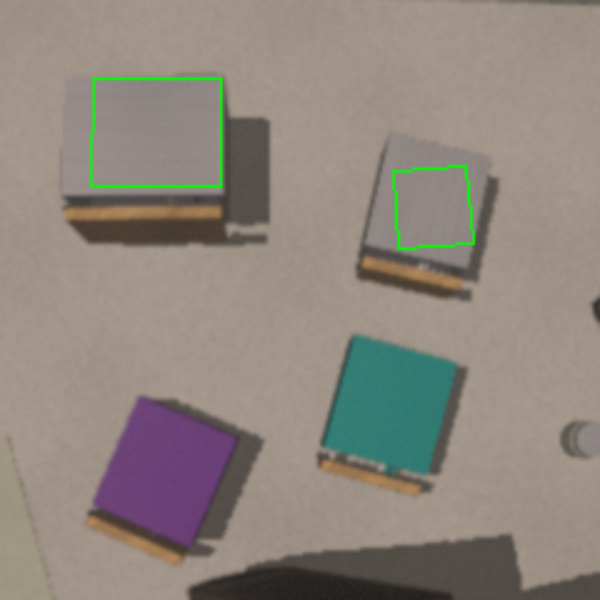

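The crop confirms the large grey cupboard: its top spans crop (62..225, 74..193), with the pale door edge below it from (65,213) to (222,213). The flood fill was too tight, so I'll use the corners I read by eye.

```bash
python3 - <<'E'
from h import *
f=lambda L:[(x/2.5+160-.3,y/2.5+80-.3) for x,y in L]
big=f([(66,76),(225,74),(223,194),(62,194),(65,208),(222,207),(222,217),(65,219)])
P=onz("top",big,.21)[:,:2];print(P.round(4))
for a,b in((0,1),(3,2),(0,3),(1,2),(4,5),(7,6)):
    d=P[b]-P[a];print(a,b,np.hypot(*d).round(3),"ang",np.degrees(np.arctan2(d[1],d[0])).round(1))
sm=f([(393,134),(489,157),(466,268),(363,247),(361,258),(463,280),(461,290),(360,268)])
print(onz("top",sm,.13)[:,:2].round(3))
# side view check
print("side proj of TL,TR,BR,BL,door",proj("side",np.c_[P,np.full(8,.21)]).round(0).tolist())
for n,uv,z in(("sauce",(122,224),.17),("tub",(425,190),.1),("shaker",(395,256),.09),("purple front",(232,302),.13),("purple L",(195,288),.13),("teal frontR",(328,275),.13),("teal frontL",(288,265),.13)):print(n,onz("top",[uv],z).round(3))
im=cv2.imread("pics/side0.png")[220:350,130:260]
cv2.imwrite("pics/scrop.png",cv2.resize(im,None,fx=4.5,fy=4.5))
E
```

```text
[[0.7988 0.2635]
 [0.8032 0.0763]
 [0.6601 0.0757]
 [0.6577 0.2628]
 [0.6413 0.2587]
 [0.6449 0.0765]
 [0.6332 0.0763]
 [0.6284 0.2583]]
0 1 0.187 ang -88.6
3 2 0.187 ang -89.3
0 3 0.141 ang -179.7
1 2 0.143 ang -179.7
4 5 0.182 ang -88.9
7 6 0.182 ang -88.5
[[ 0.753 -0.129]
 [ 0.727 -0.248]
 [ 0.588 -0.219]
 [ 0.612 -0.093]
 [ 0.598 -0.09 ]
 [ 0.574 -0.215]
 [ 0.561 -0.213]
 [ 0.586 -0.089]]
side proj of TL,TR,BR,BL,door [[150.0, 313.0], [159.0, 235.0], [218.0, 237.0], [212.0, 316.0], [220.0, 314.0], [224.0, 238.0], [229.0, 238.0], [225.0, 314.0]]
sauce [[0.463 0.451 0.17 ]]
tub [[ 0.587 -0.475  0.1  ]]
shaker [[ 0.379 -0.38   0.09 ]]
purple front [[0.237 0.122 0.13 ]]
purple L [[0.277 0.233 0.13 ]]
teal frontR [[ 0.321 -0.165  0.13 ]]
teal frontL [[ 0.35  -0.044  0.13 ]]
```

View pics/scrop.png

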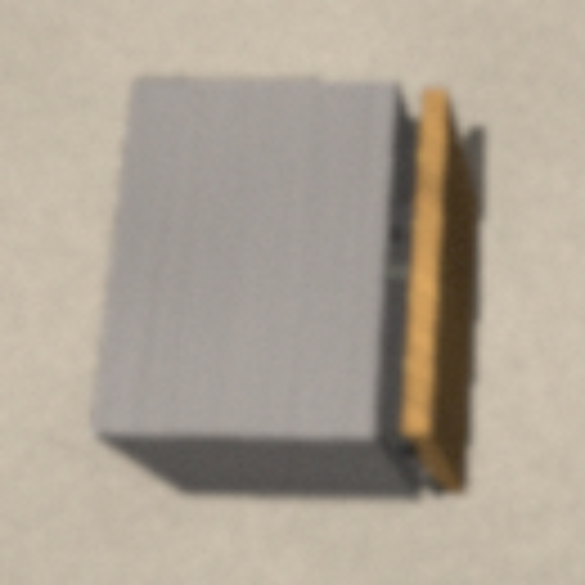

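Both views agree: the door's outer face runs from its free end (0.632,0.076) to the hinge end (0.629,0.259), and the hinge is at (0.643,0.260). The width, depth and 143+27 mm all match. Press point is about (0.632,0.106,0.18). I'll lift, shut the fingers and travel to a point in front of it.

Emit:
servo_tool(
  commands=[
    {"rotation": [0, 0, 0], "slide": [0, 0, -0.03], "grip": 255},
    {"rotation": [0, 0, 0], "slide": [0, 0, -0.07], "grip": 255},
    {"rotation": [0, 0, 0.05], "slide": [-0.02, -0.03, -0.1], "grip": 255},
    {"rotation": [0, 0, 0.1], "slide": [-0.045, -0.07, -0.1], "grip": 255},
    {"rotation": [0, 0, 0.15], "slide": [-0.075, -0.115, -0.1], "grip": 255},
    {"rotation": [0, 0, 0.2], "slide": [-0.105, -0.16, -0.1], "grip": 255},
    {"rotation": [0, 0, 0.25], "slide": [-0.135, -0.205, -0.1], "grip": 255},
    {"rotation": [0, 0, 0.3], "slide": [-0.165, -0.25, -0.1], "grip": 255},
    {"rotation": [0, 0, 0.355], "slide": [-0.195, -0.3, -0.1], "grip": 255},
    {"rotation": [0, 0, 0.355], "slide": [-0.23, -0.34, -0.1], "grip": 255},
    {"rotation": [0, 0, 0.355], "slide": [-0.275, -0.365, -0.1], "grip": 255},
    {"rotation": [0, 0, 0.355], "slide": [-0.32, -0.39, -0.1], "grip": 255},
    {"rotation": [0, 0, 0.355], "slide": [-0.365, -0.415, -0.1], "grip": 255},
    {"rotation": [0, 0, 0.355], "slide": [-0.41, -0.44, -0.1], "grip": 255},
    {"rotation": [0, 0, 0.355], "slide": [-0.455, -0.465, -0.1], "grip": 255},
    {"rotation": [0, 0, 0.355], "slide": [-0.5, -0.49, -0.1], "grip": 255},
    {"rotation": [0, 0, 0.355], "slide": [-0.54, -0.51, -0.1], "grip": 255},
    {"rotation": [0, 0, 0.355], "slide": [-0.57, -0.525, -0.1], "grip": 255},
    {"rotation": [0, 0, 0.355], "slide": [-0.589, -0.534, -0.1], "grip": 255},
    {"rotation": [0, 0, 0.355], "slide": [-0.589, -0.534, -0.1], "grip": 255},
  ],
)

```text
clock: 2.6
tool_pos: [0.5303, 0.106, 0.3307]
orientation: [3.14, -0.0, -1.568]
contact_force: [-0.4, -0.4, -0.8]
opening: 0.0
```

Emit:
servo_tool(
  commands=[
    {"rotation": [0, 0, 0], "slide": [0, 0, 0.04], "grip": 255},
    {"rotation": [0, 0, 0], "slide": [0, 0, 0.08], "grip": 255},
    {"rotation": [0, 0, 0], "slide": [0, -0.01, 0.12], "grip": 255},
    {"rotation": [0, 0, 0], "slide": [0, -0.025, 0.15], "grip": 255},
    {"rotation": [0, 0, 0], "slide": [0, -0.045, 0.16], "grip": 255},
    {"rotation": [0, 0, 0], "slide": [0, -0.06, 0.16], "grip": 255},
    {"rotation": [0, 0, 0], "slide": [0, -0.07, 0.16], "grip": 255},
    {"rotation": [0, 0, 0], "slide": [0, -0.075, 0.16], "grip": 255},
    {"rotation": [0, 0, 0], "slide": [0, -0.075, 0.16], "grip": 255},
    {"rotation": [0, 0, 0], "slide": [0, -0.075, 0.16], "grip": 255},
  ],
)

```text
clock: 3.85
tool_pos: [0.6054, 0.105, 0.1716]
orientation: [-3.141, 0.0, -1.571]
contact_force: [0.1, -0.1, -1.0]
opening: 0.0003
```

```bash
python3 - <<'E'
from h import *
a=cv2.resize(read_camera("top")[90:210,160:310,::-1],None,fx=2.6,fy=2.6)
b=cv2.resize(read_camera("side")[210:330,150:300,::-1],None,fx=2.6,fy=2.6)
cv2.imwrite("pics/pre.png",np.hstack([a,b])); print(bot.get_obs()["contact_force"])
E
```

```text
[-0.40072934 -0.06277425  0.18893166]
```

View pics/pre.png

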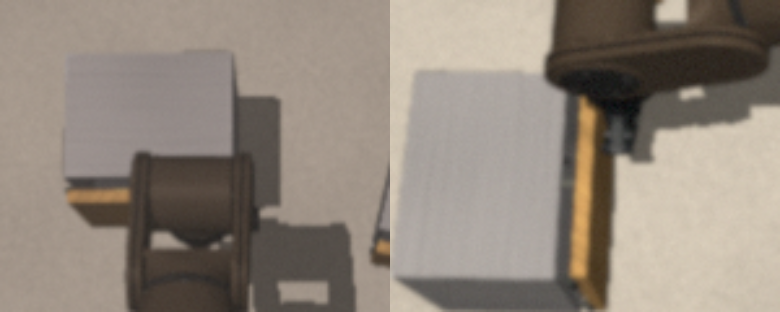

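The right half shows the finger at about (620,130), just in front of the door's free end, with no contact yet. I'll advance slowly.

Emit:
servo_tool(
  commands=[
    {"rotation": [0, 0, 0], "slide": [0, -0.003, 0], "grip": 255},
    {"rotation": [0, 0, 0], "slide": [0, -0.006, 0], "grip": 255},
    {"rotation": [0, 0, 0], "slide": [0, -0.009, 0], "grip": 255},
    {"rotation": [0, 0, 0], "slide": [0, -0.012, 0], "grip": 255},
    {"rotation": [0, 0, 0], "slide": [0, -0.014, 0], "grip": 255},
    {"rotation": [0, 0, 0], "slide": [0, -0.016, 0], "grip": 255},
    {"rotation": [0, 0, 0], "slide": [0, -0.016, 0], "grip": 255},
  ],
)

```text
clock: 4.82
tool_pos: [0.6218, 0.1048, 0.1713]
orientation: [3.142, -0.0, -1.571]
contact_force: [-0.2, 0.4, 0.1]
opening: -0.0001
```

Emit:
servo_tool(
  commands=[
    {"rotation": [0, 0, 0], "slide": [0, -0.001, 0], "grip": 255},
    {"rotation": [0, 0, 0], "slide": [0, -0.002, 0], "grip": 255},
    {"rotation": [0, 0, 0], "slide": [0, -0.003, 0], "grip": 255},
    {"rotation": [0, 0, 0], "slide": [0, -0.003, 0], "grip": 255},
  ],
)

```text
clock: 5.32
tool_pos: [0.6242, 0.1048, 0.1713]
orientation: [3.14, -0.0, -1.571]
contact_force: [-3.7, -1.6, 1.0]
opening: 0.0
```

Emit:
servo_tool(
  commands=[
    {"rotation": [0, 0, 0], "slide": [0, -0.001, 0], "grip": 255},
    {"rotation": [0, 0, 0], "slide": [0, -0.002, 0], "grip": 255},
    {"rotation": [0, 0, 0], "slide": [0, -0.003, 0], "grip": 255},
    {"rotation": [0, 0, 0], "slide": [0, -0.003, 0], "grip": 255},
  ],
)

```text
clock: 5.82
tool_pos: [0.6278, 0.1047, 0.1713]
orientation: [-3.141, -0.0, -1.571]
contact_force: [-4.0, -1.8, 1.1]
opening: -0.0002
```

Emit:
servo_tool(
  commands=[
    {"rotation": [0, 0, 0], "slide": [0, -0.001, 0], "grip": 255},
    {"rotation": [0, 0, 0], "slide": [0, -0.0015, 0], "grip": 255},
    {"rotation": [0, 0, 0], "slide": [0, -0.0015, 0], "grip": 255},
  ],
)

```text
clock: 6.2
tool_pos: [0.6292, 0.1046, 0.1712]
orientation: [-3.142, -0.0, -1.571]
contact_force: [-3.8, -3.1, 0.6]
opening: 0.0002
```

Emit:
servo_tool(
  commands=[
    {"rotation": [0, 0, 0], "slide": [0, 0.005, 0], "grip": 255},
    {"rotation": [0, 0, 0], "slide": [0, 0.015, 0], "grip": 255},
    {"rotation": [0, 0, 0], "slide": [0, 0.035, 0], "grip": 255},
    {"rotation": [0, 0, 0], "slide": [0, 0.06, 0], "grip": 255},
    {"rotation": [0, 0, 0], "slide": [0, 0.09, 0], "grip": 255},
    {"rotation": [0, 0, 0], "slide": [0, 0.12, 0], "grip": 255},
    {"rotation": [0, 0, 0], "slide": [0, 0.13, 0], "grip": 255},
    {"rotation": [0, 0, 0], "slide": [0, 0.13, -0.03], "grip": 255},
    {"rotation": [0, 0, 0], "slide": [0, 0.13, -0.07], "grip": 255},
    {"rotation": [0, 0, 0], "slide": [0, 0.13, -0.1], "grip": 255},
    {"rotation": [0, 0, 0], "slide": [0, 0.13, -0.1], "grip": 255},
    {"rotation": [0, 0, 0], "slide": [0, 0.13, -0.1], "grip": 255},
  ],
)

```text
clock: 7.7
tool_pos: [0.499, 0.105, 0.2703]
orientation: [3.141, 0.0, -1.571]
contact_force: [-0.4, -0.5, -0.4]
opening: 0.0001
```

```bash
python3 - <<'E'
from h import *
a=cv2.resize(read_camera("top")[90:210,160:310,::-1],None,fx=2.6,fy=2.6)
b=cv2.resize(read_camera("side")[210:330,150:300,::-1],None,fx=2.6,fy=2.6)
cv2.imwrite("pics/ajar.png",np.hstack([a,b])); print(bot.get_obs()["contact_force"])
E
```

```text
[-0.14824968  0.18429055  0.97152451]
```

View pics/ajar.png

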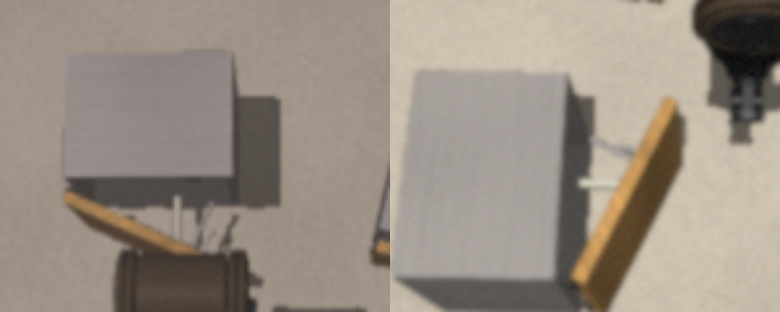

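The door sprang ajar: its free end is at right-half (672,100), with the finger drawn back. Next I'll drop a shut fingertip into the gap behind its bare upper half.

Emit:
servo_tool(
  commands=[
    {"rotation": [0, 0, 0], "slide": [-0.005, -0.03, 0], "grip": 255},
    {"rotation": [0, 0, 0], "slide": [-0.01, -0.065, 0], "grip": 255},
    {"rotation": [0, 0, 0], "slide": [-0.02, -0.1, 0], "grip": 255},
    {"rotation": [0, 0, 0], "slide": [-0.02, -0.118, 0], "grip": 255},
    {"rotation": [0, 0, 0], "slide": [-0.02, -0.118, 0], "grip": 255},
    {"rotation": [0, 0, 0], "slide": [-0.02, -0.118, 0.03], "grip": 255},
    {"rotation": [0, 0, 0], "slide": [-0.02, -0.118, 0.055], "grip": 255},
    {"rotation": [0, 0, 0], "slide": [-0.02, -0.118, 0.08], "grip": 255},
    {"rotation": [0, 0, 0], "slide": [-0.02, -0.118, 0.1], "grip": 255},
    {"rotation": [0, 0, 0], "slide": [-0.02, -0.118, 0.105], "grip": 255},
    {"rotation": [0, 0, 0], "slide": [-0.02, -0.118, 0.105], "grip": 255},
  ],
)

```text
clock: 9.18
tool_pos: [0.6171, 0.1249, 0.1665]
orientation: [-3.142, 0.0, -1.571]
contact_force: [0.6, -0.3, -0.6]
opening: -0.0002
```

Emit:
servo_tool(
  commands=[
    {"rotation": [0, 0, 0], "slide": [-0.001, 0.006, 0], "grip": 255},
    {"rotation": [0, 0, 0], "slide": [-0.001, 0.012, 0], "grip": 255},
    {"rotation": [0, 0, 0], "slide": [-0.004, 0.024, 0], "grip": 255},
    {"rotation": [0, 0, 0], "slide": [-0.008, 0.034, 0], "grip": 255},
    {"rotation": [0, 0, 0], "slide": [-0.013, 0.043, 0], "grip": 255},
    {"rotation": [0, 0, 0], "slide": [-0.018, 0.052, 0], "grip": 255},
    {"rotation": [0, 0, 0], "slide": [-0.024, 0.061, 0], "grip": 255},
    {"rotation": [0, 0, 0], "slide": [-0.031, 0.069, 0], "grip": 255},
    {"rotation": [0, 0, 0], "slide": [-0.039, 0.076, 0], "grip": 255},
    {"rotation": [0, 0, 0], "slide": [-0.047, 0.083, 0], "grip": 255},
    {"rotation": [0, 0, 0], "slide": [-0.055, 0.089, 0], "grip": 255},
    {"rotation": [0, 0, 0], "slide": [-0.064, 0.095, 0], "grip": 255},
    {"rotation": [0, 0, 0], "slide": [-0.073, 0.1, 0], "grip": 255},
    {"rotation": [0, 0, 0], "slide": [-0.083, 0.104, 0], "grip": 255},
    {"rotation": [0, 0, 0], "slide": [-0.083, 0.104, 0], "grip": 255},
  ],
)

```text
clock: 11.05
tool_pos: [0.5125, 0.2086, 0.166]
orientation: [3.141, -0.0, -1.57]
contact_force: [-0.4, -0.2, -0.6]
opening: -0.0002
```

```bash
python3 - <<'E'
from h import *
a=cv2.resize(read_camera("top")[90:210,160:310,::-1],None,fx=2.6,fy=2.6)
b=cv2.resize(read_camera("side")[210:330,150:300,::-1],None,fx=2.6,fy=2.6)
cv2.imwrite("pics/mid.png",np.hstack([a,b])); print(bot.get_obs()["contact_force"])
E
```

```text
[0.61341326 0.42859135 0.34022491]
```

View pics/mid.png

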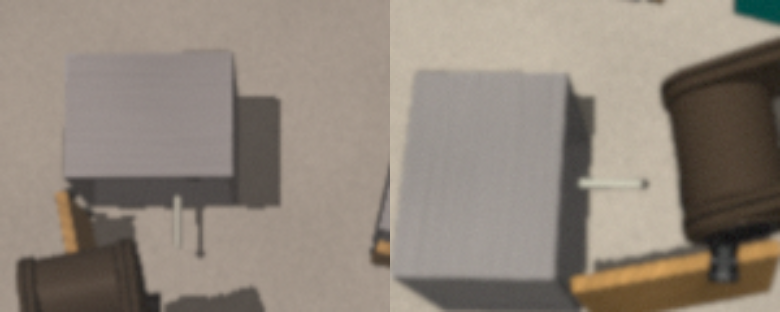

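The door has followed to about 1.3 rad and is still in the finger's path, with forces near zero. I'll continue the arc slowly and then measure.

Emit:
servo_tool(
  commands=[
    {"rotation": [0, 0, 0], "slide": [-0.006, 0.0025, 0], "grip": 255},
    {"rotation": [0, 0, 0], "slide": [-0.012, 0.0045, 0], "grip": 255},
    {"rotation": [0, 0, 0], "slide": [-0.018, 0.006, 0], "grip": 255},
    {"rotation": [0, 0, 0], "slide": [-0.023, 0.0075, 0], "grip": 255},
    {"rotation": [0, 0, 0], "slide": [-0.027, 0.0085, 0], "grip": 255},
    {"rotation": [0, 0, 0], "slide": [-0.03, 0.009, 0], "grip": 255},
    {"rotation": [0, 0, 0], "slide": [-0.03, 0.009, 0], "grip": 255},
  ],
)

```text
clock: 12.02
tool_pos: [0.5039, 0.2381, 0.1662]
orientation: [3.141, 0.0, -1.571]
contact_force: [-0.0, 0.2, 0.1]
opening: 0.0001
```

```bash
python3 - <<'E'
from h import *
b=cv2.resize(read_camera("side")[270:350,200:320,::-1],None,fx=6,fy=6)
cv2.imwrite("pics/late.png",b); print(bot.get_obs()["contact_force"])
E
```

```text
[ 0.09280244 -0.1333571   0.43967575]
```

View pics/late.png

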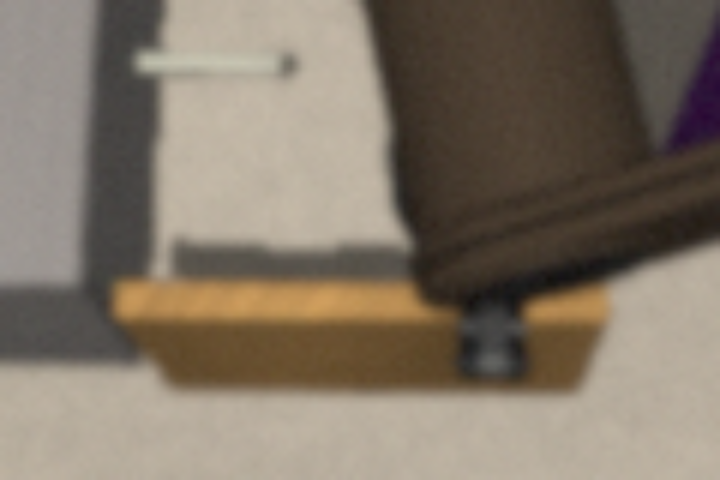

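```bash
python3 - <<'E'
from h import *
print("cam",ray("side",[(1,1)])[0].round(3))
f=lambda L:[(x/6+200,y/6+270) for x,y in L]
print(onz("side",f([(115,283),(603,288),(608,320),(118,320)]),.21).round(3))
print("tip px",(proj("side",[bot.get_obs()["tool_pos"]])-[200,270])*6)
b=cv2.resize(read_camera("top")[140:240,170:270,::-1],None,fx=6,fy=6)
cv2.imwrite("pics/latetop.png",b)
E
```

```text
cam [0.52  0.42  1.121]
[[0.642 0.265 0.21 ]
 [0.461 0.261 0.21 ]
 [0.459 0.273 0.21 ]
 [0.64  0.279 0.21 ]]
tip px [[487.01258776 244.62893544]]
```

View pics/latetop.png

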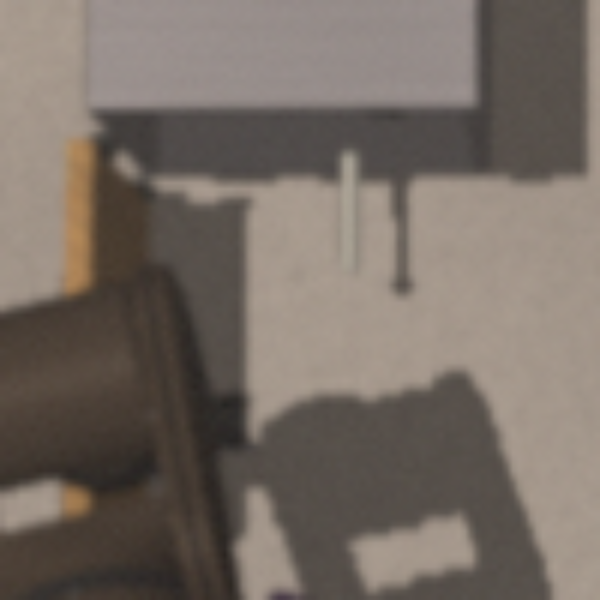

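The camera sits above the +y side. The black piece over the door is a wrist part well above it, and the fingertip projects behind the door as intended. The door's top edge runs from (0.642,0.265) to (0.461,0.261), which is about 89–90° open. That is square, so I'll back away and clear.

Emit:
servo_tool(
  commands=[
    {"rotation": [0, 0, 0], "slide": [0.01, 0, 0], "grip": 255},
    {"rotation": [0, 0, 0], "slide": [0.025, 0, 0], "grip": 255},
    {"rotation": [0, 0, 0], "slide": [0.045, 0, 0], "grip": 255},
    {"rotation": [0, 0, 0], "slide": [0.06, 0, -0.01], "grip": 255},
    {"rotation": [0, 0, 0], "slide": [0.07, 0, -0.04], "grip": 255},
    {"rotation": [0, 0, 0], "slide": [0.08, 0, -0.08], "grip": 255},
    {"rotation": [0, 0, 0], "slide": [0.09, 0, -0.12], "grip": 255},
    {"rotation": [0, 0, 0], "slide": [0.12, 0, -0.16], "grip": 255},
    {"rotation": [0, 0, 0], "slide": [0.16, 0, -0.18], "grip": 255},
    {"rotation": [0, 0, 0], "slide": [0.2, 0, -0.18], "grip": 255},
    {"rotation": [0, 0, 0], "slide": [0.25, 0, -0.18], "grip": 255},
    {"rotation": [0, 0, 0], "slide": [0.3, 0, -0.18], "grip": 255},
    {"rotation": [0, 0, 0], "slide": [0.35, 0, -0.18], "grip": 255},
    {"rotation": [0, 0, 0], "slide": [0.4, 0, -0.18], "grip": 255},
    {"rotation": [0, 0, 0], "slide": [0.44, 0, -0.18], "grip": 255},
    {"rotation": [0, 0, 0], "slide": [0.46, 0, -0.18], "grip": 255},
    {"rotation": [0, 0, 0], "slide": [0.46, 0, -0.18], "grip": 255},
    {"rotation": [0, 0, 0], "slide": [0.46, 0, -0.18], "grip": 255},
  ],
)

```text
clock: 14.38
tool_pos: [0.5041, -0.2211, 0.3465]
orientation: [-3.141, 0.001, -1.57]
contact_force: [0.3, 0.3, -0.0]
opening: -0.0004
```

```bash
python3 - <<'E'
from h import *
cv2.imwrite("pics/end.png",cv2.resize(read_camera("top")[80:320,80:460,::-1],None,fx=2.1,fy=2.1)); o=bot.get_obs();print(o["contact_force"],abs(o["qvel"]).max())
E
```

```text
[ 0.21504591 -0.10473291 -0.36132428] 0.006752393000520252
```

View pics/end.png

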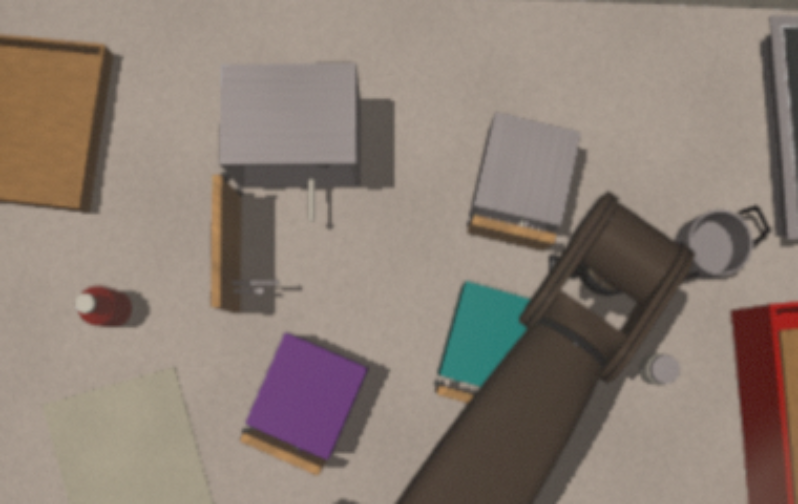

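The door stands square, from (217,175) to (217,307). The small cupboard is shut, the bottle, pot and shaker are in place, and the arm is clear.

```bash
python3 -c "
from cell import ticket; print(ticket.close_job())"
```

```text
the job is handed in; nothing more can be done
None
```

The larger cupboard's door is open and standing about square to the front, and the job is handed in. I pressed it about 6 mm with shut fingers until the catch let go. Force readings at the end of each move were at most about 5 N. I then drew back so it sprang ajar, swung it open with a fingertip behind its upper half, and moved clear at about 14.4 s on the clock.

- **Door angle:** the side view measured about 89–90° before I moved away, and the final top view still shows it square.
- **Everything else:** in that final picture the small cupboard is shut and the bottle, pot, shaker and both look-alikes are where they stood. I judged this by eye and did not measure their positions again.
- **Contact:** at the end the contact force was near zero and the arm was at rest.
- **Checks that disagreed:** my first automatic outline of the cupboard came out too small, so I used corners read by eye instead. Those matched the given sizes to within a few millimetres.

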